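Hold the calibration coupler home on the tilted port

TASK

Get the green test set ready for a calibration reading: first throw its selector lever into the marked notch (the one with pins beside it) and leave it there. Then press the metal calibration coupler squarely onto the tilted nipple until it snaps, and keep pushing it fully home against the spring sleeve. Finish while still gripping the coupler and holding it down; leave the other things on the bench where they are.

Things in the scene. Friction and masses are not known exactly. Their poses are not given: they have to be found in the camera images.
- testset: Fixed instrument box, painted green with aluminium front and back panels, 170 x 300 x 85 mm (x, y, z). Origin: centre of its underside; its front faces its own -x. On top: the tilted nipple (to its -y side, standing at own x 25, y -75 mm) and the selector lever (to its +y side, pivot at own x -25, y 85, z 75 mm).
- selector (a joint): Selector lever angle about its hinge (along the test set's +y): 0 upright, positive = knob tipped to the test set's +x (back), stops at +-0.75 rad. Sprung detent notches at -0.66, -0.22, 0.22, 0.66; the marked one is 0.22; starts in one of the first two. Crests between notches (-0.44, 0, 0.44) take about 4 N at the knob, then it drops into the nearest notch and stays there.
- selector_knob (a point): Centre of the black ball knob, 24 mm across, on the end of a 9 mm steel rod, 78 mm from the hinge (about 153 mm above the bench when upright). Can be pinched from above along the test set's y.
- selector_pivot (a point): Point on the lever's hinge axis, 75 mm above the bench, axes as the test set's.
- marked_notch (a point): The marked notch in the rim of the two toothed aluminium gate plates (13 mm to each side of the lever, rim 38 mm from the hinge); here two 4 mm steel pins stand up to 48 mm from the hinge at each plate, one each side of the notch. Lever in this notch: angle 0.22.
- nipple_base (a point): Point on the tilted nipple's axis, 108 mm above the bench, 3 mm under the face of its 52 mm steel flange. z runs out along the nipple, tilted 0.38 rad (22 deg) from vertical to the test set's -x. Along z: 18 mm thick post to 30 mm; four 8 mm spring balls, centres at 23.3 mm, stand 3 mm out of it; spring sleeve's top at 14 mm when free, 4 mm when pressed home.
- sleeve (a joint): Travel of the 40 mm wide aluminium spring sleeve round the nipple's foot: 0 = out, 0.010 m = pressed fully home (firm stop). Its spring pushes the coupler back out with 4 N at 0 rising to 10 N at 0.010. With the coupler snapped on but not held down it springs back to about 0.006.
- coupler: Loose metal push-on coupler, round, about 0.22 kg, standing mouth down. Origin: centre of its open mouth; z along its axis to the top end. Aluminium skirt with dark rings, 42 mm across, 0 to 41 mm; plain steel grip barrel, 28 mm across, 41 to 80 mm. Mouth funnel 30 mm wide narrowing to a 20.4 mm bore at 9 mm, lip to 13 mm, then 27 mm bore, 37 mm deep.
- dust_cap: Bystander: low black cap, 48 mm across and 22 mm high. Origin under its centre.
- flask: Bystander: black drinks flask with a steel cap, 62 mm across, 160 mm tall. Origin under its centre.
- driver: Bystander: screwdriver with a grey handle, lying along its x.
- trackball: Bystander: grey trackball mouse, 100 x 75 x 46 mm. Origin under its centre.
- nipple_tip (a point): Centre of the nipple's nose, 37.5 mm along z from nipple_base, same axes. The nose is 8 mm wide and tapers out to the 18 mm post over the last 7.5 mm.
- coupler_grip (a point): Point on the coupler's axis half-way up its grip barrel, 60 mm from the mouth. Pushing the coupler over the balls takes 8 to 15 N; they spring out behind its lip (the snap) with the mouth 10 to 7 mm from nipple_base; fully home the mouth is 4 mm from nipple_base along its z.

How it is judged (in metres and radians):
On the way, in this order (a step that is already met when the one before it is completed fails the run):
1. the selector lever sits in the marked notch (value of joint selector between 0.12 and 0.32 rad and contact force between selector and the arm below 0.2 N and contact force between selector and the fingers below 0.2 N), for 0.2 s.
2. the coupler is on the nipple, past the snap (z of coupler in the frame of nipple_base below 0.0075 m and value of joint sleeve above 0.0065 m and angle between the z axis of coupler and the z axis of nipple_base, either way round below 0.1 rad), for 0.1 s.
At the end, for the whole second after the job is handed in: Lever in the marked notch (0.12 to 0.32 rad); coupler on the nipple, within 0.1 rad and 3 mm of its axis, mouth within 5.5 mm of nipple_base, and the fingers still pushing it so that the sleeve is in more than 8.8 mm with over 4 N (merely snapped on, it rests near 6 mm) (value of joint selector between 0.12 and 0.32 rad and value of joint sleeve above 0.0088 m and z of coupler in the frame of nipple_base below 0.0055 m and x of coupler in the frame of nipple_base between -0.003 and 0.003 m and y of coupler in the frame of nipple_base between -0.003 and 0.003 m and angle between the z axis of coupler and the z axis of nipple_base, either way round below 0.1 rad and contact force between coupler and sleeve above 4 N and contact force between coupler and the fingers above 2 N and linear speed of coupler below 0.02 m/s); the arm keeps its last pose, push and grip.
It fails at once if a bystander is pushed more than 30 mm (distance of any of dust_cap, flask, driver, trackball from where it was at the start of the episode above 0.03 m).
It fails at once if a bystander is knocked over (angle between any of flask, dust_cap's own z axis and vertical above 0.5 rad).
It also fails if it takes over 64 s, if anything falls off the work surface, if the arm or the gripper's body presses on something with over 40 N, if the wrist force passes 120 N, or if a joint passes its speed limit or range.

ROBOT

A 6-joint arm with a two-finger parallel gripper is mounted at the origin on the work surface. World frame = base frame: x ahead of the robot, y to its left, z up, the work surface at z = 0. Lengths are in mm, angles in rad, forces in N, time in s.
With the tool pointing down it reaches from about 375 to 975 mm from the base axis. Payload 3.8 kg.
Tool frame: the origin (TCP) lies on the centre line of the jaws, within the pads' length; the fingertips stand 8 mm ahead of it and the grasp point (between the pads) lies 11 mm behind it (r.nose_length is the z of the fingertips in the tool frame, in mm); z points along the fingers, x is the direction in which the jaws open and shut, and the axes are right-handed (so a half turn about z gives the same grasp; the last joint's range is limited). The gripper opens to 85 mm and grips with 20 to 120 N. Pads are 22 mm wide; open, the fingers measure 114 mm over their backs; the gripper's body (76 mm by 85 mm) begins 54 mm behind the grasp point. The pads swing forward as they close: fully open they stand 13 mm farther back than shut.
Start: joints at [1.073, 0.264, 1.604, -0, 1.274, -0.037], TCP at [300.146, 604.591, 216.78] pointing down, gripper open.
Joint ranges: [-2.63, 2.63], [-0.94, 2.18], [0.31, 2.57], [-1.31, 4.45], [0, 2.66], [-2.55, 2.55]. Speed limits (rad/s): [2.57, 2.57, 3.14, 3.14, 3.14, 3.14].

INTERFACE

Orientations are given as a unit quaternion [x, y, z, w].
In Python, from rig import status, vision, order, r gives the robot as it stands.
- The arm moves only by the tool drive_tool, never from a script. Its argument "increments" is a list that holds one entry, the list of rows, each a list of 5 numbers: the shift along the tool's x, y, z in mm, then the turn about the tool's z in rad, then the gripper's target within -1 to 1 (shut at 1, half-way at 0, fully open at -1). In form: [[[x, y, z, roll, hand], ...]]. A call has 1 to 8 rows; each row shifts and turns the commanded pose from where the row before left it, along the tool's axes as they then stand; what a row does not reach is not made up. A row lasts 1/8 s, in which the tool goes at most 62.5 mm and 10.7 degrees, less where a joint would pass 70% of its speed; a pose out of reach is approached as far as the arm can. A call with a gripper value outside its range is refused whole. The fingers move at their own pace and stop on an object; the grip force is fixed at half the most. Time passes only in rows, so rows that do not move let the fingers close. It gives the time, the measured TCP pose, the force and the opening at its end, in the units of the state.
- status.observe(): the state, without advancing time (a new reading comes with each control period).
- vision.snapshot(name): name is "side" or "top" or "wrist"; returns the picture (420x560x3 uint8, red, green, blue); there is no depth.
- vision.get_calibration(name): a dict with "mtx" (3x3 intrinsics, pixels), "R" (3x3) and "t" (3): a world point X has camera coordinates R X + t; the wrist camera has in their place "hand_eye" (4x4, takes a point from camera to tool coordinates, whose origin is the TCP and whose axes are the tool frame's). Camera axes: x right, y down, z forward; pixel columns grow to the right and rows downward; lengths in mm; the calibration is good to about 2 mm. The wrist camera is an equidistant fisheye: a pixel r from the principal point sees the ray r / f radians off the axis. A picture is of the moment at which its call begins: read the wrist's pose just before it. get_calibration takes no time and is no camera call.
- order.close_job(): hands the job in, once; it reports no verdict.
The state is a dict: "time_s": time; "joint_pos": joint angles; "joint_vel": joint speeds; "joint_efforts": joint torques, N m; "eef_pos": TCP position; "tool_rot": TCP orientation; "wrist_force": force on the tool from outside, world axes, zero at the start; "torque": the same for the moment, N m; "finger_gap": opening from 0.0 (shut) to 1.0 (fully open).
Only numpy, scipy, OpenCV 4.12 (cv2) and the standard library are available. Lean on these libraries where they do the work, as an engineer would, in place of code of your own. Each camera call takes 0.05 s, during which the arm holds its last target. There are 200 camera calls.

## Working session

There is one attempt and no reset: what is moved stays moved. The work goes in short steps, Python scripts to look and compute and a tool call to move; the robot and the scene stay as the last step left them, time stands still between calls to the robot, and variables do not carry over. Pictures are saved under pics/ and viewed, about 8 in all and at most 12, crops included, and the job is handed in when it is done.

Besides the shell and the picture viewer there is one more tool, called after "Request:" as name([rows], argument=value, ...), one row to a line, values as JSON. drive_tool: Moves the arm, as the interface text tells. Its arguments: {"type":"object","properties":{"increments":{"type":"array","items":{"type":"array","items":{"type":"array","items":{"type":"number"}}}}},"required":["increments"]}

```bash
ls; mkdir -p pics; python3 - <<'E'
from rig import status, vision, order, r
import cv2
print(status.observe()); print(r.nose_length)
for n in ("side","top","wrist"):
    c=vision.get_calibration(n); print(n,{k:(v.tolist() if hasattr(v,'tolist') else v) for k,v in c.items()})
    cv2.imwrite(f"pics/{n}0.png",vision.snapshot(n)[:,:,::-1])
E
```

```text
pics
{'time_s': 0.0, 'joint_pos': array([ 1.07309078e+00,  2.64774828e-01,  1.60535849e+00,  9.68291069e-07,
        1.27369533e+00, -3.68981175e-02]), 'joint_vel': array([-0.00037557, -0.00072557,  0.00090049,  0.00066066, -0.00052861,
       -0.00123498]), 'joint_efforts': array([-1.55045880e-03, -5.15089273e+01, -3.67316616e+01, -1.61788016e-04,
        1.31106822e-02, -2.57771319e-05]), 'eef_pos': array([299.7931675 , 603.93006495, 215.4558288 ]), 'tool_rot': array([ 8.49902908e-01,  5.26938133e-01, -9.71501774e-04,  5.53259116e-04]), 'wrist_force': array([ 0.35240063, -0.99078308, -0.06891671]), 'torque': array([-0.0100042 , -0.03824552, -0.00452679]), 'finger_gap': 1.005360122690637}
8.0
side {'mtx': [[498.927240114109, 0.0, 278.71444070223447], [0.0, 498.927240114109, 208.7767343524174], [0.0, 0.0, 1.0]], 'R': [[0.9535757072190743, -0.3010092452162302, 0.009316914510598857], [-0.16874510514297847, -0.5596852888817057, -0.8113430020032757], [0.249436284633827, 0.7721047932138211, -0.5844961318985055]], 't': [-559.3802342112873, 192.38691207182336, 1233.2693382147768]}
top {'mtx': [[516.9988595335752, 0.0, 283.3844613875625], [0.0, 516.9988595335752, 216.4539616134845], [0.0, 0.0, 1.0]], 'R': [[0.0010640486982820322, -0.9999211153097263, -0.012515229047878936], [-0.9910415621751503, 0.0006169709601918673, -0.13355239192269258], [0.13354957821650315, 0.012545218395367548, -0.9909627276813223]], 't': [-4.341254655110742, 577.0353307998831, 1691.6072021878526]}
wrist {'mtx': [[325.19226210127806, 0.0, 278.59932011321865], [0.0, 325.19226210127806, 210.66216606929578], [0.0, 0.0, 1.0]], 'hand_eye': [[0.9999986677949424, 0.0004922583224873726, 0.001556306551772546, -0.20741472248875237], [-0.0009138372899336239, 0.9588540782604691, 0.2838979068339044, -71.51445395434918], [-0.0013525197768148559, -0.283898950834639, 0.9588532507142287, -156.46066868080896], [0.0, 0.0, 0.0, 1.0]]}
```

View pics/side0.png

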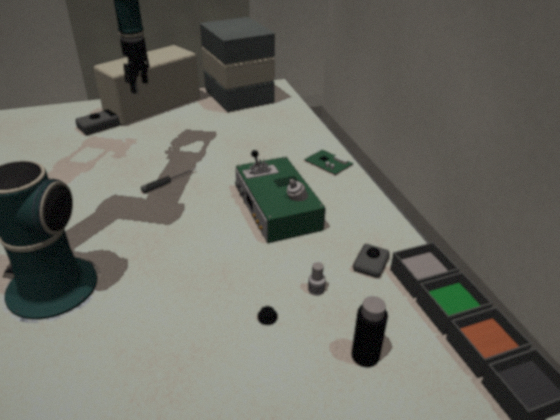

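View pics/top0.png

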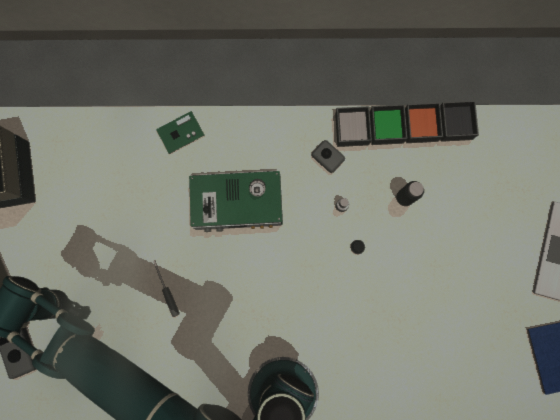

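Side view: test set (centre ≈ 280,198), knob (254,154), nipple (296,187), coupler (318,279). Top view: test set 190–282 × 170–228, nipple (258,188), coupler (341,204), trackball (328,156), flask (410,193), cap (358,247), driver (165,290).

```bash
cat > h.py <<'E'
import numpy as np, cv2
from scipy.spatial.transform import Rotation as Rot
from rig import status, vision, order, r
def ray(n,u,v,st=None):
    c=vision.get_calibration(n);K=np.array(c["mtx"]);x=(u-K[0,2])/K[0,0];y=(v-K[1,2])/K[1,1]
    if n=="wrist":
        T=np.array(c["hand_eye"]);a=np.hypot(x,y);s=np.sinc(a/np.pi)
        d=np.array([x*s,y*s,np.cos(a)]);Q=Rot.from_quat(st["tool_rot"])
        return Q.apply(T[:3,3])+st["eef_pos"],Q.apply(T[:3,:3]@d)
    R=np.array(c["R"]);return -R.T@np.array(c["t"]),R.T@np.array([x,y,1.])
def plane(n,u,v,z,st=None):
    o,d=ray(n,u,v,st);return o+d*(z-o[2])/d[2]
def tri(*rays):
    A=0;b=0
    for o,d in rays:
        d=d/np.linalg.norm(d);P=np.eye(3)-np.outer(d,d);A=A+P;b=b+P@o
    X=np.linalg.solve(A,b);return X,[float(np.linalg.norm(np.cross(X-o,d/np.linalg.norm(d)))) for o,d in rays]
E
python3 - <<'E'
from h import *
im=cv2.imread("pics/top0.png");hsv=cv2.cvtColor(im,cv2.COLOR_BGR2HSV)
m=cv2.inRange(hsv,(50,90,30),(90,255,255));m[:,:186]=0;m[:,300:]=0;m[:150]=0;m[240:]=0
pts=cv2.findNonZero(cv2.morphologyEx(m,cv2.MORPH_OPEN,np.ones((3,3))))
b=cv2.boxPoints(cv2.minAreaRect(pts));print(b)
W=np.array([plane("top",*p,85) for p in b]);print(W.round(1));print(np.linalg.norm(np.diff(W,axis=0),axis=1),W.mean(0))
print("knob side/coupler:")
print("coupler tri",tri(ray("top",341,200),ray("side",318,266)), plane("top",341,204,60))
print("nip", tri(ray("top",258,188),ray("side",296,185)))
print("cap",plane("top",358,247,22),"flask",plane("top",416,189,160),"trackb",plane("top",328,156,46),"driver",plane("top",170,300,15))
def crop(n,x,y,w,h,k):
    a=cv2.imread(f"pics/{n}0.png")[y:y+h,x:x+w];return cv2.resize(a,None,fx=k,fy=k,interpolation=cv2.INTER_CUBIC)
A=crop("top",185,160,180,75,4.4);B=crop("side",225,140,110,110,3);C=crop("side",290,240,60,70,4)
o=np.zeros((600,800,3),np.uint8);o[:A.shape[0],:A.shape[1]]=A[:,:800]
h=min(270,B.shape[0]);o[330:330+h,:330]=B[:h];h=min(270,C.shape[0]);o[330:330+h,340:580]=C[:h]
cv2.imwrite("pics/crop1.png",o)
E
```

```text
[[208.31421 175.2843 ]
 [278.08978 171.79553]
 [280.5212  220.42398]
 [210.74564 223.91275]]
[[707.9 242.9  85. ]
 [719.3  12.8  85. ]
 [557.8   4.5  85. ]
 [546.4 231.7  85. ]]
[230.40692027 161.73784676 227.47277443] [632.86047362 122.98535206  85.        ]
knob side/coupler:
coupler tri (array([ 625.41857335, -193.78984451,   71.77277106]), [1.7196324803952443, 1.7196324803952507]) [ 615.65542421 -195.23285337   60.        ]
nip (array([658.00025543,  75.58853496, 128.93325833]), [1.3208758837600962, 1.3208758837601773])
cap [ 475.97922518 -253.8385107    22.        ] flask [ 646.92064247 -419.74312834  160.        ] trackb [ 782.26646282 -154.99171774   46.        ] driver [299.76314674 373.35759243  15.        ]
```

View pics/crop1.png

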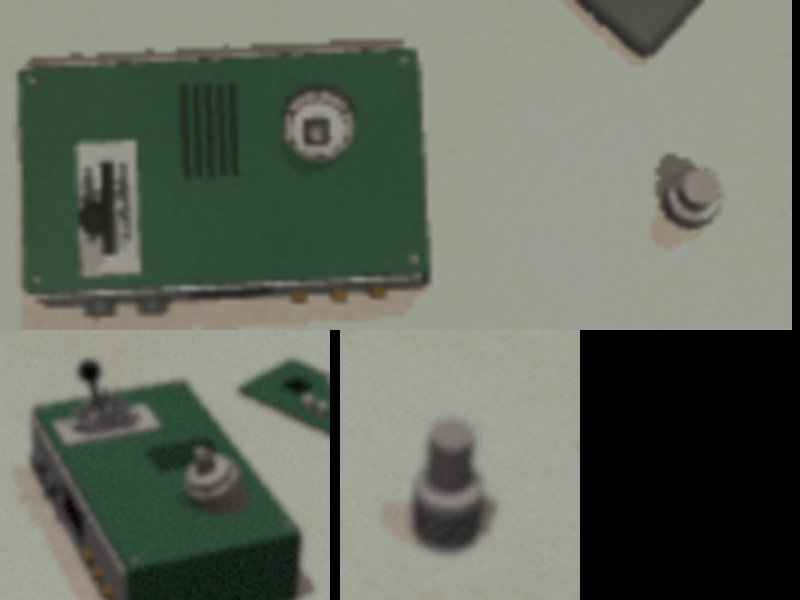

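```bash
python3 - <<'E'
from h import *
W=np.array([plane("top",*p,85)[:2] for p in [(189.5,175.5),(279.3,171.4),(282,224.8),(191.4,226.6)]]);print(W.round(1),W.mean(0))
d1=W[0]-W[1];d2=W[3]-W[2];print(np.linalg.norm(d1),np.linalg.norm(d2))
for d in(d1,d2,W[0]-W[3],W[1]-W[2]):print(np.degrees(np.arctan2(d[1],d[0])))
yaw=np.arctan2((d1+d2)[1],(d1+d2)[0])-np.pi/2
c,s=np.cos(yaw),np.sin(yaw);R=np.array([[c,-s],[s,c]]);o=W.mean(0)
print("yaw",yaw,"nipple foot",o+R@[25,-75],"pivot",o+R@[-25,85])
k=tri(ray("top",206.6,208.9),ray("side",255,154));print("knob",k,"local",R.T@(k[0][:2]-o))
print("coupler",plane("top",344.8,201.8,80),plane("side",318,267,80))
E
```

```text
[[ 7.073e+02  3.051e+02]
 [ 7.206e+02  8.800e+00]
 [ 5.434e+02 -3.000e-01]
 [ 5.377e+02  2.946e+02]] [627.25625417 152.05347544]
296.58784853914506 294.99217048910646
92.56897344312608
91.12197392700256
3.54287559670906
2.956371409785099
yaw 0.032243654100225116 nipple foot [654.66111468  77.89841074] pivot [599.52901298 236.20334232]
knob (array([585.9104958 , 235.28074625, 152.14838205]), [0.10299349139744403, 0.10299349139728424]) local [-38.64118124  84.51691815]
coupler [ 619.74933528 -205.75732993   80.        ] [ 618.66204583 -205.2778924    80.        ]
```

Request:
drive_tool([
  [[0, 0, 0, -0.164, -1], [0, 0, 0, -0.164, -1], [0, 0, 0, -0.165, -1], [-45, 32, 0, 0, -1], [-45, 32, 0, 0, -1], [-45, 32, 0, 0, -1], [-45, 32, 0, 0, -1], [-45, 32, 0, 0, -1]],
])

```text
time_s: 1.15
eef_pos: [468.0, 383.2, 216.5]
tool_rot: [0.696, 0.718, -0.0, -0.0]
wrist_force: [0.1, 0.6, -0.3]
finger_gap: 1.0
```

Request:
drive_tool([
  [[-45, 32, 0, 0, -1], [-45, 32, 0, 0, -1], [-45, 32, 0, 0, -1], [-18, 18, 0, 0, -1], [0, 0, 0, 0, -1]],
])

```text
time_s: 1.78
eef_pos: [587.0, 234.5, 216.3]
tool_rot: [0.697, 0.717, -0.0, -0.0]
wrist_force: [-1.0, 0.5, -0.5]
finger_gap: 1.001
```

```bash
python3 - <<'E'
from h import *
s=status.observe();print(s["time_s"],s["eef_pos"],s["tool_rot"])
im=vision.snapshot("wrist")[:,:,::-1];cv2.imwrite("pics/w1.png",im)
np.save("w1.npy",np.r_[s["eef_pos"],s["tool_rot"]])
E
```

```text
1.775 [587.0281646  234.48587042 216.33519535] [ 6.96594019e-01  7.17465443e-01 -1.90522779e-04 -2.72096470e-04]
```

View pics/w1.png

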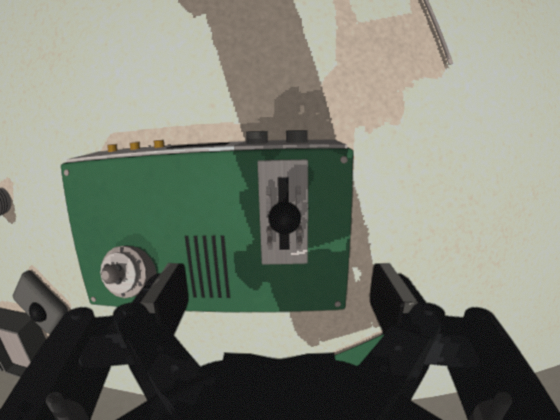

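Wrist view: knob at (285,217) between the jaws' line, nipple nose (112,272), flange (128,271), box corners (66,166), (352,150), (347,310).

```bash
python3 - <<'E'
from h import *
a=np.load("w1.npy");st=dict(eef_pos=a[:3],tool_rot=a[3:])
k=plane("wrist",285,217,151,st);print("knob",k)
C=np.array([plane("wrist",*p,85,st)[:2] for p in [(66,163),(352,149),(347,310)]]);print(C)
print(np.linalg.norm(C[0]-C[1]),np.linalg.norm(C[2]-C[1]),C[[0,2]].mean(0))
d=C[1]-C[0];print("yaw",np.arctan2(d[1],d[0])-np.pi/2)
print("tip",plane("wrist",112,272,143,st),"sleeve/flange",plane("wrist",128,271,112,st))
E
```

```text
knob [585.7149478  238.86487626 151.        ]
[[555.74778865  12.77422662]
 [540.87152305 299.00777381]
 [709.19756521 311.3019466 ]]
286.61986465765676 168.77441498607487 [632.47267693 162.03808661]
yaw 0.051925754778929356
tip [643.76018013  90.37816045 143.        ] sleeve/flange [658.16042391  90.17760677 112.        ]
```

Request:
drive_tool([
  [[3, -1, 25, 0, -1], [0, 0, 25, 0, -1], [0, 0, 24, 0, -1], [0, 0, 0, 0, 0], [0, 0, 0, 0, 0.6], [0, 0, 0, 0, 0.6], [0, 0, 0, 0, 0.6], [0, 0, 0, 0, 0.6]],
])

```text
time_s: 2.82
eef_pos: [585.7, 238.6, 143.9]
tool_rot: [0.696, 0.718, 0.001, 0.0]
wrist_force: [-0.6, -0.3, 2.7]
finger_gap: 0.201
```

Request:
drive_tool([
  [[0, 0, 0, 0, 1], [0, 0, 0, 0, 1], [0, 0, 0, 0, 1]],
])

```text
time_s: 3.2
eef_pos: [587.7, 239.5, 147.9]
tool_rot: [0.696, 0.718, 0.003, 0.001]
wrist_force: [-2.8, -1.7, 16.4]
finger_gap: -0.001
```

```bash
python3 - <<'E'
from h import *
w=vision.snapshot("wrist")[150:400,180:390,::-1];s=vision.snapshot("side")[100:220,210:330,::-1]
cv2.imwrite("pics/c2.png",np.hstack([cv2.resize(w,(420,500)),cv2.resize(s,(380,500))]))
E
```

```text
(no output)
```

View pics/c2.png

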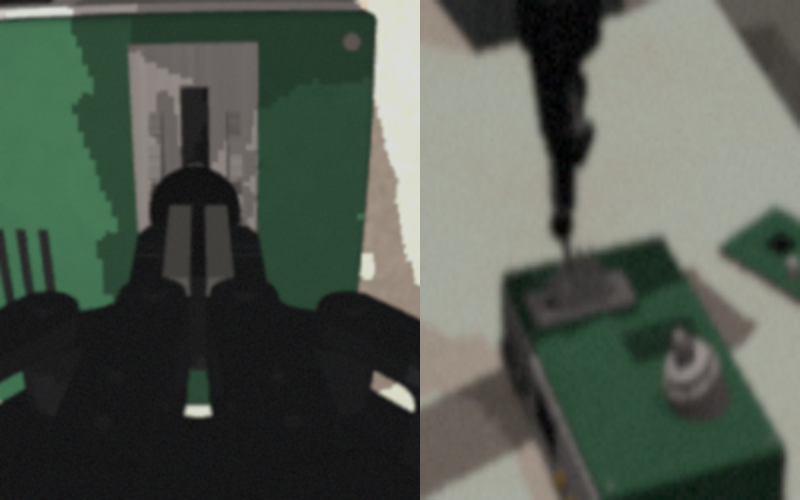

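```bash
python3 - <<'E'
from h import *
c=vision.get_calibration("side");K=np.array(c["mtx"])
def P(X):
    q=K@(np.array(c["R"])@np.array(X,float)+c["t"]);q=q[:2]/q[2];return q.round(1),((q-[210,100])*[380/120,500/120]+[420,0]).round()
print("tip",P([587.7,239.5,140]),"tip+20",P([587.7,239.5,160]),"+60",P([587.7,239.5,200]))
for t in(-.66,-.44,-.22,0,.22):print(t,P([600+78*np.sin(t),238,75+78*np.cos(t)]))
s=status.observe();print(s["eef_pos"],s["wrist_force"],s["finger_gap"])
im=vision.snapshot("side")[125:185,225:285,::-1];cv2.imwrite("pics/c3.png",cv2.resize(im,(600,600),interpolation=cv2.INTER_CUBIC))
E
```

```text
tip (array([255.2, 156.8]), array([563., 237.])) tip+20 (array([255.1, 150.9]), array([563., 212.])) +60 (array([254.9, 138.8]), array([562., 162.]))
-0.66 (array([243.8, 159.8]), array([527., 249.]))
-0.44 (array([248.5, 156.4]), array([542., 235.]))
-0.22 (array([253.8, 154. ]), array([559., 225.]))
0 (array([259.3, 152.6]), array([576., 219.]))
0.22 (array([264.8, 152.4]), array([594., 218.]))
[587.71510342 239.45056289 147.91332171] [-2.55278958 -1.05694643 15.31383825] -0.002249202396904854
```

View pics/c3.png

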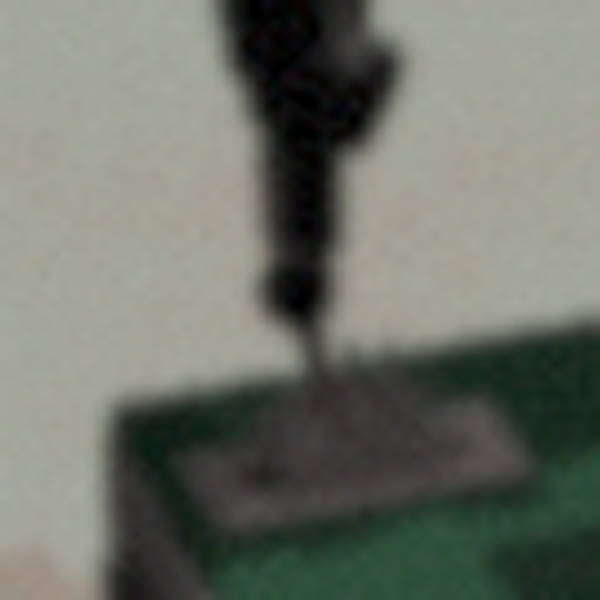

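The picture shows the ball still at (254.5,154), the −0.22 notch. The shut fingertips are resting on top of it, so they end about 14 mm *behind* the reported TCP, not 8 mm ahead. I'll open, go about 21 mm deeper and re-pinch, using this offset from here on.

Request:
drive_tool([
  [[0, 0, -6, 0, -1], [0, 0, 0, 0, -1], [0, 0, 0, 0, -1], [0, 0, 0, 0, -1], [0, 0, 0, 0, -1], [0, 0, 13, 0, -1], [0, 0, 13, 0, -1], [0, 0, 0, 0, -1]],
])

```text
time_s: 4.35
eef_pos: [583.4, 238.0, 120.2]
tool_rot: [0.696, 0.718, -0.002, -0.001]
wrist_force: [0.1, -0.3, -0.2]
finger_gap: 1.0
```

Request:
drive_tool([
  [[0, 0, 0, 0, 0], [0, 0, 0, 0, 0.6], [0, 0, 0, 0, 0.6], [0, 0, 0, 0, 0.6], [0, 0, 0, 0, 0.6], [0, 0, 0, 0, 0.6]],
])

```text
time_s: 5.1
eef_pos: [585.5, 238.5, 123.6]
tool_rot: [0.696, 0.718, 0.0, 0.0]
wrist_force: [-2.0, -0.9, 5.6]
finger_gap: 0.243
```

Request:
drive_tool([
  [[0, 4, 0, 0, 0.6], [0, 4, 0, 0, 0.6], [0, 4, 0, 0, 0.6], [0, 0, 0, 0, 0.6]],
])

```text
time_s: 5.6
eef_pos: [596.4, 239.1, 125.2]
tool_rot: [0.696, 0.718, -0.0, -0.0]
wrist_force: [-5.5, -1.9, 13.8]
finger_gap: 0.241
```

```bash
python3 - <<'E'
from h import *
w=vision.snapshot("wrist")[150:350,200:360,::-1];s=vision.snapshot("side")[120:190,220:290,::-1]
cv2.imwrite("pics/c4.png",np.hstack([cv2.resize(w,(400,500)),cv2.resize(s,(400,500),interpolation=cv2.INTER_CUBIC)]))
E
```

```text
(no output)
```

View pics/c4.png

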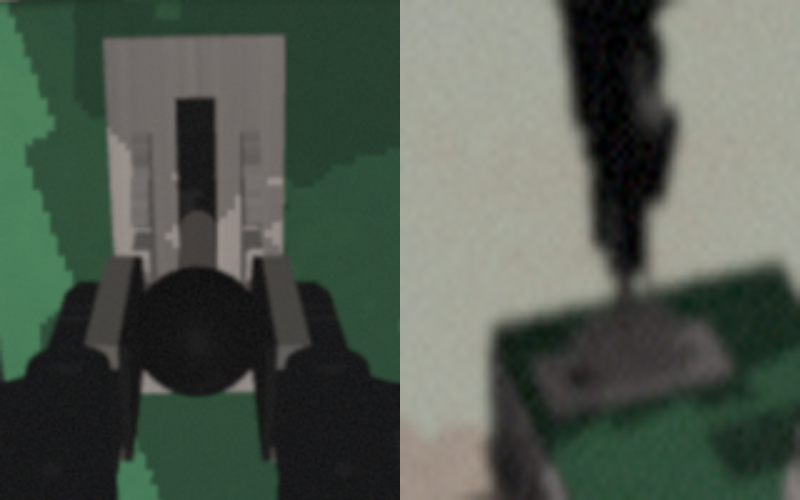

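Ball firmly between the pads, rod visible; the lever follows. Continue to +34 mm total and release.

Request:
drive_tool([
  [[0, 5, 0, 0, 0.6], [0, 6, 0, 0, 0.6], [0, 6, 0, 0, 0.6], [0, 5, 1, 0, 0.6], [0, 0, 0, 0, 0.6]],
])

```text
time_s: 6.32
eef_pos: [620.4, 239.9, 122.2]
tool_rot: [0.696, 0.718, 0.001, 0.0]
wrist_force: [1.6, -1.2, 5.0]
finger_gap: 0.228
```

Request:
drive_tool([
  [[0, 0, 0, 0, -1], [0, 0, 0, 0, -1], [0, 0, 0, 0, -1], [0, 0, 0, 0, -1], [0, 0, 0, 0, -1], [0, 0, -50, 0, -1], [0, 0, -50, 0, -1], [0, 0, -20, 0, -1]],
])

```text
time_s: 7.32
eef_pos: [620.9, 240.3, 246.3]
tool_rot: [0.696, 0.718, 0.003, 0.001]
wrist_force: [-0.7, 1.0, -0.7]
finger_gap: 0.997
```

```bash
python3 - <<'E'
from h import *
s=status.observe();print(s["time_s"],s["eef_pos"],s["tool_rot"])
im=vision.snapshot("wrist")[:,:,::-1];cv2.imwrite("pics/w2.png",im)
np.save("w2.npy",np.r_[s["eef_pos"],s["tool_rot"]])
E
```

```text
7.325 [620.92012737 240.32309506 246.30629863] [0.69560193 0.71842003 0.0029033  0.00147487]
```

View pics/w2.png

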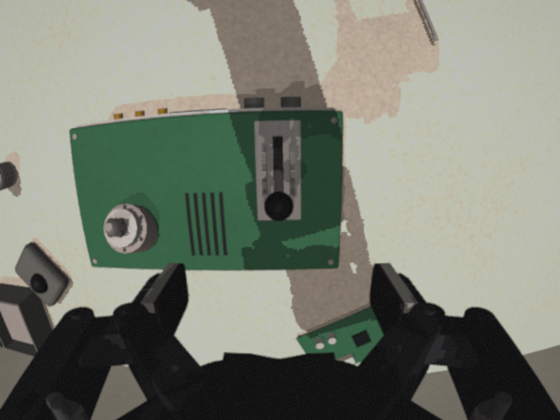

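Knob now at (278,206), toward the back of the slot; nipple nose (114,227), flange disc centre ≈(131,228).

```bash
python3 - <<'E'
from h import *
a=np.load("w2.npy");st=dict(eef_pos=a[:3],tool_rot=a[3:])
b=np.load("w1.npy");s1=dict(eef_pos=b[:3],tool_rot=b[3:])
print("knob",plane("wrist",278.5,206,151,st),"before",plane("wrist",285,217,151,s1))
print("tip",plane("wrist",114,227,143,st),"flange",plane("wrist",131,228,111,st))
C=np.array([plane("wrist",*p,85,st)[:2] for p in [(70,130),(343,109),(339,269),(93,266)]]);print(C)
print([np.linalg.norm(C[i]-C[(i+1)%4]) for i in range(4)],C.mean(0))
E
```

```text
knob [620.61776064 240.26989838 151.        ] before [585.70759804 238.86388647 151.        ]
tip [647.71883244  88.52377476 143.        ] flange [660.08084113  90.60248742 111.        ]
[[558.10216623   5.68127138]
 [539.2222226  300.51977487]
 [709.72658045 310.28706175]
 [723.02711247  15.49001384]]
[np.float64(295.44237241079327), np.float64(170.78388664935218), np.float64(295.0969393472034), np.float64(165.21637123025124)] [632.51952044 157.99453046]
```

Lever moved 35 mm, matching −0.22 → +0.22. On to the nipple for a close look, then the coupler.

Request:
drive_tool([
  [[-40, 6, 0, -0.016, -1], [-40, 6, 0, 0, -1], [-40, 6, 0, 0, -1], [-36, 6, 0, 0, -1], [0, 0, 0, 0, -1], [0, 0, 0, 0, -1]],
])

```text
time_s: 8.12
eef_pos: [649.1, 85.1, 240.2]
tool_rot: [0.69, 0.724, -0.001, -0.001]
wrist_force: [-0.4, 0.8, 0.5]
finger_gap: 1.001
```

```bash
python3 - <<'E'
from h import *
s=status.observe();print(s["time_s"],s["eef_pos"],s["tool_rot"])
im=vision.snapshot("wrist")[:,:,::-1];cv2.imwrite("pics/w3.png",im);np.save("w3.npy",np.r_[s["eef_pos"],s["tool_rot"]])
E
```

```text
8.125 [649.12561114  85.12692916 240.17543617] [ 6.90043180e-01  7.23767111e-01 -7.06104742e-04 -1.03938071e-03]
```

Request:
drive_tool([
  [[-58, -8, 0, 0, -1], [-58, -8, 0, 0, -1], [-58, -8, 0, 0, -1], [-58, -8, 0, 0, -1], [-56, -8, 0, 0, -1], [0, 0, 0, 0, -1], [0, 0, 0, 0, -1]],
])

```text
time_s: 9.05
eef_pos: [623.9, -203.4, 241.4]
tool_rot: [0.69, 0.724, 0.0, -0.001]
wrist_force: [-0.6, 0.1, 0.5]
finger_gap: 0.997
```

```bash
python3 - <<'E'
from h import *
s=status.observe();print(s["time_s"],s["eef_pos"],s["tool_rot"])
im=vision.snapshot("wrist")[:,:,::-1];cv2.imwrite("pics/w4.png",im);np.save("w4.npy",np.r_[s["eef_pos"],s["tool_rot"]])
a=cv2.imread("pics/w3.png")[130:300,200:360]
cv2.imwrite("pics/w34.png",np.hstack([cv2.resize(a,None,fx=2.5,fy=2.5,interpolation=cv2.INTER_CUBIC),cv2.resize(im[130:300,200:360],None,fx=2.5,fy=2.5,interpolation=cv2.INTER_CUBIC)]))
E
```

```text
9.05 [ 623.91764693 -203.40590575  241.36724162] [ 6.89677274e-01  7.24116617e-01  2.45941520e-04 -5.67703452e-04]
```

View pics/w34.png

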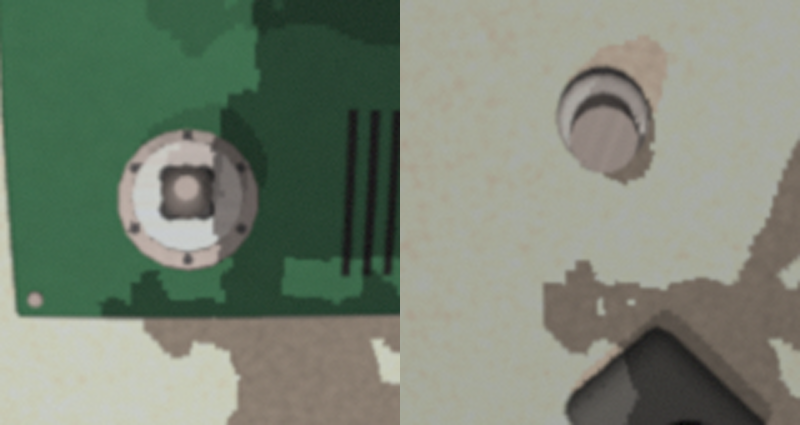

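Left: nipple nose at full-image (274.4,204.8), flange centre (275.2,209.6). Right: coupler top face at (281.6,185.6).

```bash
python3 - <<'E'
from h import *
L=lambda n:(lambda a:dict(eef_pos=a[:3],tool_rot=a[3:]))(np.load(n))
s3,s4=L("w3.npy"),L("w4.npy")
t=.38
print("tip",plane("wrist",274.4,204.8,108+37.5*np.cos(t),s3),"flange",plane("wrist",275.2,209.6,110.8,s3))
print("top cam tip",plane("top",258-1,188.5,142.8), "cos",np.cos(t),np.sin(t))
print("coupler",plane("wrist",281.6,185.6,80,s4))
Q=Rot.from_quat(s4["tool_rot"]);print(Q.as_matrix().round(4))
c=plane("wrist",281.6,185.6,80,s4);print("shift in tool",Q.inv().apply(c-s4["eef_pos"]))
E
```

```text
tip [647.72999009  81.5494833  142.82492383] flange [661.04990788  82.53141061 110.8       ]
top cam tip [652.43460781  78.17622611 142.8       ] cos 0.9286646355765102 0.3709204694129827
coupler [ 620.21433893 -200.50045409   80.        ]
[[-4.870e-02  9.988e-01 -5.000e-04]
 [ 9.988e-01  4.870e-02  1.100e-03]
 [ 1.200e-03 -4.000e-04 -1.000e+00]]
shift in tool [  2.89490412  -3.48856262 161.37221653]
```

Nipple base ≈ (662, 82, 108): the nose measurement, flange and lever-pivot geometry agree within 2 mm. Now grasp the coupler.

Request:
drive_tool([
  [[1, -4, 40, 0, -1], [0, 0, 40, 0, -1], [0, 0, 40, 0, -1], [0, 0, 40, 0, -1], [0, 0, 30, 0, -1], [0, 0, 20, 0, -1], [0, 0, 0, 0, -1]],
])

```text
time_s: 9.98
eef_pos: [618.7, -202.1, 30.0]
tool_rot: [0.689, 0.725, -0.001, -0.002]
wrist_force: [-0.1, -0.2, 0.3]
finger_gap: 1.001
```

Request:
drive_tool([
  [[0, 0, 0, 0, 0], [0, 0, 0, 0, 0.5], [0, 0, 0, 0, 1], [0, 0, 0, 0, 1], [0, 0, 0, 0, 1], [0, 0, 0, 0, 1]],
])

```text
time_s: 10.72
eef_pos: [620.7, -204.6, 33.0]
tool_rot: [0.69, 0.724, 0.0, 0.001]
wrist_force: [-0.5, -1.3, 5.1]
finger_gap: 0.31
```

```bash
python3 - <<'E'
from h import *
s=status.observe();print(s["time_s"],s["eef_pos"],s["tool_rot"],s["finger_gap"])
im=vision.snapshot("wrist")[:,:,::-1];np.save("w5.npy",np.r_[s["eef_pos"],s["tool_rot"]])
b=vision.snapshot("side")[230:310,280:360,::-1]
cv2.imwrite("pics/w5.png",np.hstack([cv2.resize(im[180:400,190:370],None,fx=2.4,fy=2.4,interpolation=cv2.INTER_CUBIC),cv2.resize(b,(360,528),interpolation=cv2.INTER_CUBIC)]))
E
```

```text
10.725 [ 620.70253535 -204.64231574   32.96853433] [6.89860376e-01 7.23941530e-01 2.25375317e-04 1.12780666e-03] 0.30982334830471864
```

View pics/w5.png

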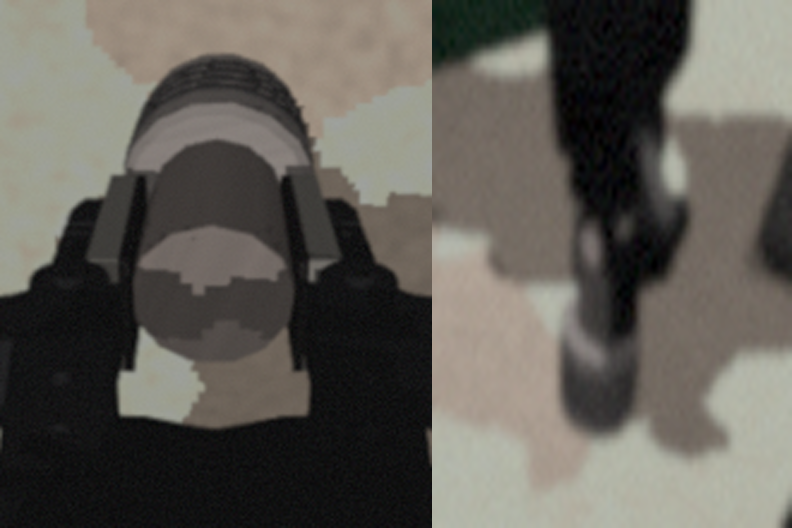

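Gripped by the barrel with the pad tips nearly on the skirt shoulder. I'll re-grip 4 mm higher so it can pivot in the pads, then lift.

Request:
drive_tool([
  [[0, 0, 0, 0, 0.2], [0, 0, 0, 0, 0.2], [0, 0, -6, 0, 0.2], [0, 0, 0, 0, 0.2], [0, 0, 0, 0, 1], [0, 0, 0, 0, 1], [0, 0, 0, 0, 1], [0, 0, 0, 0, 1]],
])

```text
time_s: 11.82
eef_pos: [620.2, -204.0, 38.3]
tool_rot: [0.69, 0.724, 0.0, 0.0]
wrist_force: [-0.4, -0.1, 5.0]
finger_gap: 0.307
```

Request:
drive_tool([
  [[0, 0, -35, 0, 1], [0, 0, -40, 0, 1], [0, 0, -40, 0, 1], [0, 0, -30, 0, 1], [0, 0, 0, 0, 1]],
])

```text
time_s: 12.45
eef_pos: [621.3, -204.5, 184.8]
tool_rot: [0.69, 0.724, 0.001, 0.002]
wrist_force: [0.3, -0.8, -2.7]
finger_gap: 0.307
```

Request:
drive_tool([
  [[42, 20, 0, 0, 1], [42, 20, 0, 0, 1], [42, 20, 0, 0, 1], [42, 20, 0, 0, 1], [42, 20, 0, 0, 1], [42, 20, 0, 0, 1], [42, 19, 0, 0, 1], [42, 18, 0, 0, 1]],
])

```text
time_s: 13.45
eef_pos: [759.1, 140.4, 178.1]
tool_rot: [0.69, 0.724, -0.002, -0.002]
wrist_force: [0.9, -0.4, -1.2]
finger_gap: 0.309
```

Request:
drive_tool([
  [[0, 0, 20, 0, 1], [0, 0, 30, 0, 1], [0, 0, 20, 0, 1], [0, 0, 10, 0, 1], [0, 0, 0, 0, 1]],
])

```text
time_s: 14.08
eef_pos: [759.5, 138.6, 101.1]
tool_rot: [0.69, 0.724, -0.001, -0.001]
wrist_force: [-0.1, 0.3, -2.8]
finger_gap: 0.309
```

Request:
drive_tool([
  [[0, -6, 0, 0, 1], [0, -6, 0, 0, 1], [0, -2, 0, 0, 1], [0, 0, 0, 0, 1]],
])

```text
time_s: 14.58
eef_pos: [746.5, 138.7, 103.5]
tool_rot: [0.69, 0.724, 0.0, 0.0]
wrist_force: [0.3, 0.4, -2.5]
finger_gap: 0.309
```

Request:
drive_tool([
  [[0, -3, 0, 0, 1], [0, -2, 0, 0, 1], [0, 0, 0, 0, 1]],
])

```text
time_s: 14.95
eef_pos: [741.3, 138.4, 102.7]
tool_rot: [0.69, 0.724, -0.0, -0.0]
wrist_force: [-0.8, -0.0, -2.3]
finger_gap: 0.314
```

Request:
drive_tool([
  [[0, -2, 0, 0, 1], [0, 0, 0, 0, 1]],
])

```text
time_s: 15.2
eef_pos: [739.5, 138.3, 102.8]
tool_rot: [0.69, 0.724, 0.0, 0.0]
wrist_force: [0.0, -0.3, -2.4]
finger_gap: 0.305
```

Request:
drive_tool([
  [[0, -2, 0, 0, 1], [0, 0, 0, 0, 1]],
])

```text
time_s: 15.45
eef_pos: [738.6, 138.2, 103.2]
tool_rot: [0.69, 0.724, 0.001, 0.001]
wrist_force: [3.8, 0.3, -4.2]
finger_gap: 0.307
```

Request:
drive_tool([
  [[0, -2, 0, 0, 1], [0, 0, 0, 0, 1]],
])

```text
time_s: 15.7
eef_pos: [737.8, 138.2, 103.5]
tool_rot: [0.69, 0.724, 0.002, 0.002]
wrist_force: [7.6, 0.3, -5.8]
finger_gap: 0.31
```

Contact at x≈739.3 as predicted. Now push about 17 mm further so that the coupler pivots in the grip.

Request:
drive_tool([
  [[0, -2, 0, 0, 1], [0, -2, 0, 0, 1], [0, -2, 0, 0, 1], [0, 0, 0, 0, 1]],
])

```text
time_s: 16.2
eef_pos: [733.2, 138.0, 104.8]
tool_rot: [0.69, 0.724, 0.003, 0.003]
wrist_force: [8.5, 0.4, -3.5]
finger_gap: 0.307
```

Request:
drive_tool([
  [[0, -2, 0, 0, 1], [0, -2, 0, 0, 1], [0, -2, 0, 0, 1], [0, 0, 0, 0, 1]],
])

```text
time_s: 16.7
eef_pos: [728.3, 137.8, 105.7]
tool_rot: [0.69, 0.724, 0.004, 0.004]
wrist_force: [9.3, -0.2, -2.6]
finger_gap: 0.309
```

Request:
drive_tool([
  [[0, -2, 0, 0, 1], [0, -2, 0, 0, 1], [0, -2.5, 0, 0, 1], [0, 0, 0, 0, 1]],
])

```text
time_s: 17.2
eef_pos: [722.2, 137.6, 106.4]
tool_rot: [0.69, 0.724, 0.005, 0.004]
wrist_force: [10.0, 0.8, 0.2]
finger_gap: 0.309
```

Request:
drive_tool([
  [[0, 8, 0, 0, 1], [0, 15, -15, 0, 1], [0, 0, -40, 0, 1], [0, 0, -40, 0, 1], [0, 0, 0, 0, 1]],
])

```text
time_s: 17.82
eef_pos: [742.0, 138.7, 202.6]
tool_rot: [0.69, 0.724, 0.003, 0.002]
wrist_force: [-0.1, -0.2, -2.0]
finger_gap: 0.307
```

```bash
python3 - <<'E'
from h import *
s=status.observe();print(s["time_s"],s["eef_pos"],s["tool_rot"],s["finger_gap"])
np.save("w6.npy",np.r_[s["eef_pos"],s["tool_rot"]])
im=vision.snapshot("wrist")[:,:,::-1]
c=vision.get_calibration("side");q=np.array(c["mtx"])@(np.array(c["R"])@(s["eef_pos"])+c["t"]);u,v=(q[:2]/q[2]).astype(int);print(u,v)
S=np.mean([vision.snapshot("side")[:,:,::-1] for _ in range(4)],0).astype(np.uint8)
b=S[v-30:v+40,u-35:u+35]
cv2.imwrite("pics/w6.png",np.hstack([cv2.resize(im[150:370,200:360],None,fx=2.4,fy=2.4,interpolation=cv2.INTER_CUBIC),cv2.resize(b,(400,528),interpolation=cv2.INTER_CUBIC)]))
E
```

```text
17.825 [741.99667436 138.71544112 202.55305547] [0.68986408 0.72393176 0.002611   0.00188254] 0.3069650817572537
317 146
```

View pics/w6.png

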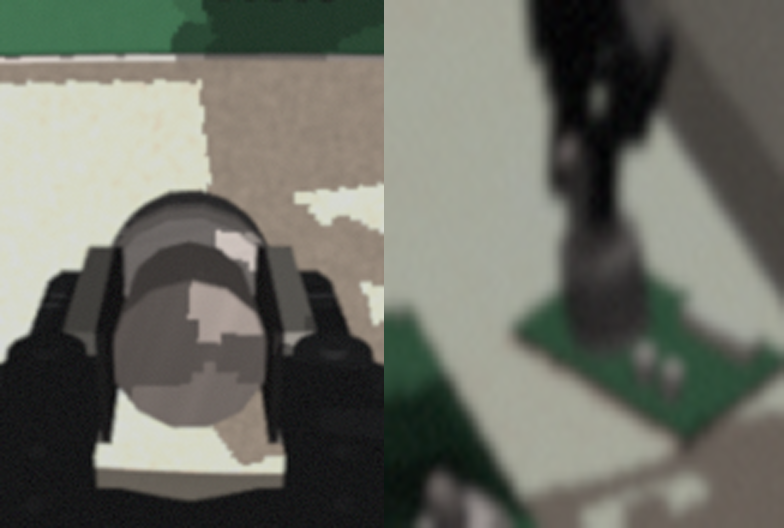

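The coupler leans the right way (top toward −x). Shoulder and rim pixel rows give ≈0.27 rad; the same calculation on the upright picture gave 0 within 0.02. It needs ~0.11 rad more, so I'll repeat the push ~7 mm further.

Request:
drive_tool([
  [[0, 0, 40, 0, 1], [0, 0, 40, 0, 1], [0, -10, 15, 0, 1], [0, -8, 0, 0, 1], [0, -3, 0, 0, 1], [0, -2, 0, 0, 1], [0, -2, 0, 0, 1], [0, -2, 0, 0, 1]],
])

```text
time_s: 19.08
eef_pos: [718.5, 137.3, 106.4]
tool_rot: [0.69, 0.724, 0.005, 0.004]
wrist_force: [10.8, 0.3, -3.1]
finger_gap: 0.307
```

Request:
drive_tool([
  [[0, -2, 0, 0, 1], [0, -1, 0, 0, 1], [0, 0, 0, 0, 1]],
])

```text
time_s: 19.45
eef_pos: [715.8, 137.3, 106.8]
tool_rot: [0.69, 0.724, 0.005, 0.005]
wrist_force: [9.7, 0.3, -2.0]
finger_gap: 0.305
```

Request:
drive_tool([
  [[0, 10, 0, 0, 1], [0, 15, -15, 0, 1], [0, 0, -40, 0, 1], [0, 0, -40, 0, 1], [0, 0, 0, 0, 1]],
])

```text
time_s: 20.08
eef_pos: [737.5, 138.6, 203.4]
tool_rot: [0.69, 0.724, 0.003, 0.003]
wrist_force: [0.6, -0.0, -2.5]
finger_gap: 0.307
```

```bash
python3 - <<'E'
from h import *
s=status.observe();print(s["time_s"],s["eef_pos"],s["tool_rot"])
im=vision.snapshot("wrist")[:,:,::-1];cv2.imwrite("pics/w7.png",im);np.save("w7.npy",np.r_[s["eef_pos"],s["tool_rot"]])
g=cv2.cvtColor(im,cv2.COLOR_BGR2GRAY)
print([(v,int(g[v,270:287].mean())) for v in range(212,345)])
E
```

```text
20.075 [737.53591627 138.55532741 203.44784211] [0.68983144 0.72395768 0.00337424 0.00254503]
[(212, 209), (213, 210), (214, 212), (215, 213), (216, 213), (217, 213), (218, 213), (219, 212), (220, 213), (221, 213), (222, 213), (223, 213), (224, 213), (225, 213), (226, 213), (227, 213), (228, 213), (229, 214), (230, 213), (231, 213), (232, 213), (233, 210), (234, 204), (235, 202), (236, 201), (237, 198), (238, 195), (239, 182), (240, 124), (241, 63), (242, 48), (243, 63), (244, 77), (245, 83), (246, 84), (247, 88), (248, 100), (249, 105), (250, 105), (251, 104), (252, 104), (253, 105), (254, 106), (255, 106), (256, 105), (257, 94), (258, 75), (259, 61), (260, 57), (261, 57), (262, 58), (263, 58), (264, 58), (265, 58), (266, 65), (267, 84), (268, 105), (269, 118), (270, 122), (271, 123), (272, 122), (273, 123), (274, 125), (275, 127), (276, 126), (277, 126), (278, 126), (279, 126), (280, 126), (281, 126), (282, 126), (283, 126), (284, 127), (285, 129), (286, 129), (287, 123), (288, 111), (289, 106), (290, 106), (291, 105), (292, 98), (293, 90), (294, 87), (295, 88), (296, 87), (297, 88), (298, 87), (299, 87), (300, 88), (301, 90), (302, 94), (303, 95), (304, 95), (305, 96), (306, 96), (307, 100), (308, 102), (309, 102), (310, 102), (311, 103), (312, 105), (313, 107), (314, 107), (315, 107), (316, 107), (317, 108), (318, 108), (319, 107), (320, 108), (321, 108), (322, 107), (323, 107), (324, 107), (325, 107), (326, 107), (327, 108), (328, 130), (329, 177), (330, 209), (331, 213), (332, 212), (333, 213), (334, 213), (335, 213), (336, 212), (337, 212), (338, 212), (339, 213), (340, 213), (341, 213), (342, 213), (343, 213), (344, 213)]
```

```bash
python3 - <<'E'
import numpy as np
from scipy.optimize import least_squares
A=lambda v:(v-210.66)/325.19+np.arcsin(.2839)
def model(p):
    y,z,f=p;a=np.array([np.sin(f),np.cos(f)]);n=np.array([-np.cos(f),np.sin(f)]);t=np.array([y+71.5,z+156.5])
    g=lambda d,r:(lambda q:np.arctan2(q[0],q[1]))(t+d*a+r*n)
    return np.array([g(0,14),g(0,-14),g(39,14),min(g(39,21),g(80,21))])
for nm,ob in dict(upright_w5=[239.0,331,None,201.7],now=[267.3,328.8,257.7,240.0]).items():
    m=[i for i in range(4) if ob[i] is not None];o=np.array([A(ob[i]) for i in m])
    for pick in ([m] if len(m)==3 else [m,[0,1,2],[0,1,3]]):
        oo=np.array([A(ob[i]) for i in pick])
        s=least_squares(lambda p:(model(p)[pick]-oo)*325,[0,-38,.3]);print(nm,pick,s.x.round(3),s.fun.round(2))
E
```

```text
upright_w5 [0, 1, 3] [-24.592 -75.085   0.218] [ 0. -0.  0.]
now [0, 1, 2, 3] [  4.729 -34.643   0.319] [ 0.14  0.02 -0.37  0.22]
now [0, 1, 2] [  4.669 -34.66    0.326] [-0. -0. -0.]
now [0, 1, 3] [  4.538 -34.889   0.318] [-0. -0. -0.]
```

Request:
drive_tool([
  [[0, 0, -25, 0, 1], [-13, -32, 0, 0, 1], [-13, -32, 0, 0, 1], [-13, -32, 0, 0, 1], [-13, -32, 0, 0, 1], [0, 0, 0, 0, 1], [0, 0, 0, 0, 1]],
])

```text
time_s: 21.0
eef_pos: [608.8, 80.0, 221.1]
tool_rot: [0.69, 0.724, -0.001, -0.001]
wrist_force: [1.0, 0.3, -2.5]
finger_gap: 0.308
```

```bash
python3 - <<'E'
from h import *
s=status.observe();print(s["time_s"],s["eef_pos"],s["tool_rot"],s["wrist_force"])
w=vision.snapshot("wrist")[:,:,::-1];cv2.imwrite("pics/w8.png",w)
S=np.mean([vision.snapshot("side")[:,:,::-1] for _ in range(4)],0).astype(np.uint8)
b=S[130:220,255:335];T=np.mean([vision.snapshot("top")[:,:,::-1] for _ in range(2)],0).astype(np.uint8)
cv2.imwrite("pics/c8.png",np.hstack([cv2.resize(w[100:370,170:380],(400,514)),cv2.resize(b,(400,514),interpolation=cv2.INTER_CUBIC)]))
cv2.imwrite("pics/top8.png",T);cv2.imwrite("pics/side8.png",S)
E
```

```text
21.0 [608.83890609  79.95924284 221.09282553] [ 0.68993463  0.7238708  -0.000771   -0.00082685] [ 0.98717221  0.30774122 -2.50321546]
```

Request:
drive_tool([
  [[0, 4, 12, 0, 1], [0, 3, 11, 0, 1], [0, 3, 9, 0, 1], [0, 0, 0, 0, 1], [0, 0, 0, 0, 1]],
])

```text
time_s: 21.98
eef_pos: [619.7, 80.4, 190.8]
tool_rot: [0.69, 0.724, -0.0, -0.0]
wrist_force: [0.3, 0.6, -1.0]
finger_gap: 0.31
```

```bash
python3 - <<'E'
from h import *
s=status.observe();print(s["time_s"],s["eef_pos"],s["tool_rot"],s["wrist_force"])
w=vision.snapshot("wrist")[:,:,::-1];cv2.imwrite("pics/w9.png",w)
S=np.mean([vision.snapshot("side")[:,:,::-1] for _ in range(4)],0).astype(np.uint8)
b=S[130:220,255:335]
cv2.imwrite("pics/c9.png",np.hstack([cv2.resize(w[100:370,170:380],(400,514)),cv2.resize(b,(400,514),interpolation=cv2.INTER_CUBIC)]))
E
```

```text
21.975 [619.67258399  80.43457998 190.79374484] [ 6.89855498e-01  7.23947092e-01 -1.88077445e-05 -2.40553128e-05] [ 0.28995242  0.61183911 -1.02130011]
```

View pics/c9.png

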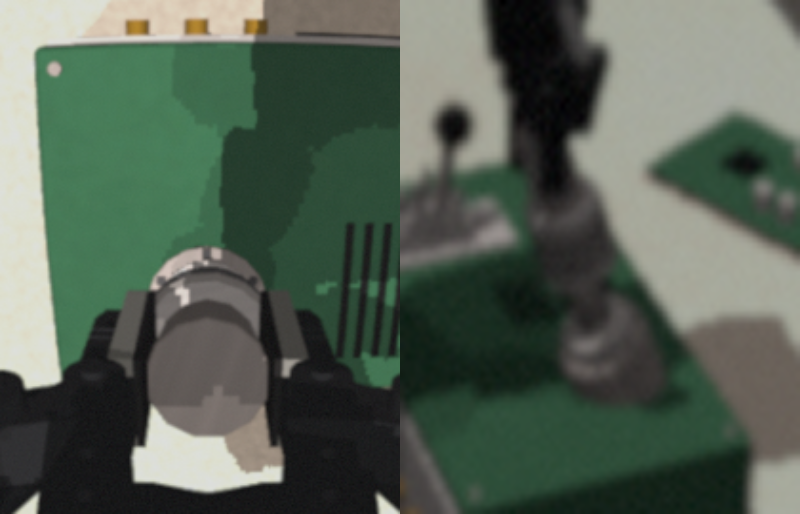

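The lever knob sits back at the marked notch, and the coupler, tilted like the nipple, is directly above its nose. Pushing in along the nipple axis.

Request:
drive_tool([
  [[0, 3, 5, 0, 1], [0, 2, 5, 0, 1], [0, 0, 0, 0, 1]],
])

```text
time_s: 22.6
eef_pos: [624.1, 80.6, 179.7]
tool_rot: [0.69, 0.724, -0.001, -0.001]
wrist_force: [-0.2, 0.1, -2.1]
finger_gap: 0.31
```

Request:
drive_tool([
  [[0, 1.5, 4, 0, 1], [0, 1.5, 4, 0, 1], [0, 0, 0, 0, 1]],
])

```text
time_s: 22.98
eef_pos: [627.3, 80.8, 172.1]
tool_rot: [0.69, 0.724, -0.0, -0.0]
wrist_force: [-0.0, -0.6, -3.3]
finger_gap: 0.309
```

Request:
drive_tool([
  [[0, 1.5, 4, 0, 1], [0, 0, 0, 0, 1]],
])

```text
time_s: 23.22
eef_pos: [628.9, 80.8, 168.4]
tool_rot: [0.69, 0.724, -0.0, -0.0]
wrist_force: [0.2, 0.5, -2.4]
finger_gap: 0.308
```

Request:
drive_tool([
  [[0, 1, 3, 0, 1], [0, 0, 0, 0, 1]],
])

```text
time_s: 23.48
eef_pos: [629.3, 80.9, 165.5]
tool_rot: [0.69, 0.724, -0.001, -0.001]
wrist_force: [-3.3, 0.1, -0.6]
finger_gap: 0.309
```

Request:
drive_tool([
  [[0, 1, 3, 0, 1], [0, 0, 0, 0, 1]],
])

```text
time_s: 23.72
eef_pos: [629.6, 80.7, 162.6]
tool_rot: [0.69, 0.724, -0.001, -0.001]
wrist_force: [-5.9, -0.9, 1.2]
finger_gap: 0.306
```

Request:
drive_tool([
  [[0, 1, 3, 0, 1], [0, 0, 0, 0, 1]],
])

```text
time_s: 23.98
eef_pos: [629.9, 80.7, 159.4]
tool_rot: [0.69, 0.724, -0.002, -0.001]
wrist_force: [-7.3, -1.5, 2.1]
finger_gap: 0.306
```

Side load to −x: I'm ~2 mm too far +x. Correct that while continuing.

Request:
drive_tool([
  [[0, -2, 0, 0, 1], [0, 0, 1, 0, 1], [0, 0, 0, 0, 1]],
])

```text
time_s: 24.35
eef_pos: [629.4, 80.7, 159.4]
tool_rot: [0.69, 0.724, -0.001, -0.0]
wrist_force: [-7.1, -0.8, 3.7]
finger_gap: 0.312
```

Request:
drive_tool([
  [[0, 1, 3, 0, 1], [0, 0, 0, 0, 1]],
])

```text
time_s: 24.6
eef_pos: [630.6, 80.8, 157.2]
tool_rot: [0.69, 0.724, -0.0, -0.0]
wrist_force: [-6.4, -0.1, 5.8]
finger_gap: 0.308
```

Request:
drive_tool([
  [[0, 1, 3, 0, 1], [0, 0, 0, 0, 1]],
])

```text
time_s: 24.85
eef_pos: [631.5, 80.8, 153.2]
tool_rot: [0.69, 0.724, -0.0, -0.0]
wrist_force: [-4.0, -0.7, 1.1]
finger_gap: 0.308
```

Request:
drive_tool([
  [[0, 1, 2, 0, 1], [0, 0, 0, 0, 1]],
])

```text
time_s: 25.1
eef_pos: [632.5, 80.9, 150.0]
tool_rot: [0.69, 0.724, -0.001, -0.0]
wrist_force: [-3.2, -0.7, -3.5]
finger_gap: 0.307
```

Request:
drive_tool([
  [[0, 1, 2, 0, 1], [0, 0, 0, 0, 1]],
])

```text
time_s: 25.35
eef_pos: [633.6, 80.9, 149.2]
tool_rot: [0.69, 0.724, -0.001, -0.0]
wrist_force: [-6.9, -1.0, 1.4]
finger_gap: 0.309
```

Request:
drive_tool([
  [[0, 1, 2, 0, 1], [0, 0, 0, 0, 1]],
])

```text
time_s: 25.6
eef_pos: [634.4, 81.0, 147.7]
tool_rot: [0.69, 0.724, -0.001, -0.0]
wrist_force: [-7.0, -1.3, 4.2]
finger_gap: 0.304
```

Request:
drive_tool([
  [[0, 0.5, 2, 0, 1], [0, 0, 0, 0, 1]],
])

```text
time_s: 25.85
eef_pos: [634.6, 81.0, 147.1]
tool_rot: [0.69, 0.724, -0.001, -0.0]
wrist_force: [-11.1, -2.0, 11.2]
finger_gap: 0.308
```

Request:
drive_tool([
  [[0, 0.5, 2, 0, 1], [0, 0, 0, 0, 1]],
])

```text
time_s: 26.1
eef_pos: [634.8, 81.0, 146.9]
tool_rot: [0.69, 0.724, -0.001, -0.001]
wrist_force: [-16.2, -2.0, 19.2]
finger_gap: 0.305
```

Request:
drive_tool([
  [[0, 0.5, 2, 0, 1], [0, 0, 0, 0, 1]],
])

```text
time_s: 26.35
eef_pos: [635.0, 81.0, 146.8]
tool_rot: [0.69, 0.724, -0.001, -0.001]
wrist_force: [-20.7, -2.1, 26.7]
finger_gap: 0.31
```

Firm stop reached (35 N along the axis, no more travel). I'll ease the side load and check the tilt numerically.

Request:
drive_tool([
  [[0, -2, 0, 0, 1], [0, 0, 0, 0, 1], [0, 0, 0, 0, 1]],
])

```text
time_s: 26.72
eef_pos: [634.5, 81.0, 146.5]
tool_rot: [0.69, 0.724, 0.0, 0.0]
wrist_force: [-17.0, -1.9, 22.1]
finger_gap: 0.307
```

```bash
python3 - <<'E'
from h import *
s=status.observe();print(s["time_s"],s["eef_pos"],s["tool_rot"],s["wrist_force"])
im=vision.snapshot("wrist")[:,:,::-1];cv2.imwrite("pics/w10.png",im)
g=cv2.cvtColor(im,cv2.COLOR_BGR2GRAY)
print([(v,int(g[v,270:287].mean())) for v in range(205,345)])
h=cv2.cvtColor(im,cv2.COLOR_BGR2HSV);k=plane("wrist",0,0,151,s)
# knob: dark blob to the right of the gripper
c=vision.get_calibration("side")
S=np.mean([vision.snapshot("side")[:,:,::-1] for _ in range(4)],0).astype(np.uint8);cv2.imwrite("pics/side10.png",S)
for n in("side0","side8","side10"):
    m=(cv2.imread(f"pics/{n}.png").max(2)<55).astype(np.uint8)[145:163,245:274]
    q=cv2.connectedComponentsWithStats(m);print(n,[(st[4],(ce+[245,145]).round(1)) for st,ce in zip(q[2][1:],q[3][1:])])
E
```

```text
26.725 [634.45307174  81.02096101 146.48611879] [6.89821201e-01 7.23979592e-01 2.52234603e-04 4.43925415e-04] [-17.01979634  -1.91177269  22.14246409]
[(205, 86), (206, 85), (207, 84), (208, 82), (209, 81), (210, 80), (211, 80), (212, 80), (213, 80), (214, 80), (215, 80), (216, 80), (217, 80), (218, 80), (219, 82), (220, 86), (221, 87), (222, 88), (223, 87), (224, 85), (225, 85), (226, 84), (227, 85), (228, 85), (229, 82), (230, 80), (231, 100), (232, 123), (233, 130), (234, 128), (235, 123), (236, 119), (237, 111), (238, 106), (239, 97), (240, 69), (241, 52), (242, 60), (243, 78), (244, 92), (245, 97), (246, 100), (247, 106), (248, 118), (249, 123), (250, 122), (251, 122), (252, 122), (253, 123), (254, 124), (255, 124), (256, 119), (257, 103), (258, 82), (259, 68), (260, 65), (261, 65), (262, 66), (263, 66), (264, 66), (265, 67), (266, 69), (267, 77), (268, 89), (269, 98), (270, 101), (271, 102), (272, 102), (273, 102), (274, 102), (275, 102), (276, 102), (277, 101), (278, 101), (279, 101), (280, 101), (281, 101), (282, 101), (283, 101), (284, 101), (285, 101), (286, 101), (287, 101), (288, 101), (289, 101), (290, 100), (291, 100), (292, 100), (293, 100), (294, 100), (295, 100), (296, 100), (297, 100), (298, 100), (299, 100), (300, 100), (301, 100), (302, 101), (303, 102), (304, 102), (305, 102), (306, 105), (307, 112), (308, 116), (309, 116), (310, 116), (311, 116), (312, 119), (313, 122), (314, 123), (315, 123), (316, 123), (317, 123), (318, 123), (319, 123), (320, 123), (321, 123), (322, 122), (323, 122), (324, 123), (325, 123), (326, 122), (327, 122), (328, 137), (329, 176), (330, 201), (331, 204), (332, 204), (333, 204), (334, 205), (335, 207), (336, 208), (337, 209), (338, 209), (339, 209), (340, 209), (341, 210), (342, 214), (343, 217), (344, 217)]
side0 [(np.int32(25), array([254.3, 153.7]))]
side8 [(np.int32(25), array([265.1, 151.8]))]
side10 [(np.int32(23), array([265.1, 151.8]))]
```

Lever is confirmed in the marked notch: knob at (265.1,151.8) against a predicted (264.8,152.4). Tilt still reads ~0.32 vs 0.38, so I'll draw the grip toward −x to square the coupler on the sleeve.

Request:
drive_tool([
  [[0, -2, 0.5, 0, 1], [0, 0, 0, 0, 1]],
])

```text
time_s: 27.22
eef_pos: [633.9, 81.0, 146.1]
tool_rot: [0.69, 0.724, 0.001, 0.002]
wrist_force: [-13.0, -1.7, 21.6]
finger_gap: 0.307
```

Request:
drive_tool([
  [[0, -2, 0.5, 0, 1], [0, 0, 0, 0, 1]],
])

```text
time_s: 27.48
eef_pos: [633.3, 81.0, 145.9]
tool_rot: [0.69, 0.724, 0.003, 0.003]
wrist_force: [-10.4, -2.4, 19.1]
finger_gap: 0.308
```

Request:
drive_tool([
  [[0, -2, 0.5, 0, 1], [0, 0, 0, 0, 1], [0, 0, 0, 0, 1]],
])

```text
time_s: 27.85
eef_pos: [632.7, 80.9, 145.6]
tool_rot: [0.69, 0.724, 0.004, 0.004]
wrist_force: [-6.0, -1.3, 16.8]
finger_gap: 0.308
```

```bash
python3 - <<'E'
from h import *
s=status.observe();print(s["time_s"],s["eef_pos"],s["tool_rot"],s["wrist_force"])
im=vision.snapshot("wrist")[:,:,::-1];cv2.imwrite("pics/w11.png",im)
g=cv2.cvtColor(im,cv2.COLOR_BGR2GRAY)
print([(v,int(g[v,270:287].mean())) for v in [*range(226,272),*range(324,334)]])
E
```

```text
27.85 [632.72024941  80.93977388 145.62828447] [0.68985146 0.72393282 0.00368485 0.00355744] [-5.9778382  -1.33681592 16.81086229]
[(226, 85), (227, 85), (228, 85), (229, 85), (230, 84), (231, 82), (232, 75), (233, 87), (234, 113), (235, 129), (236, 129), (237, 124), (238, 122), (239, 121), (240, 110), (241, 93), (242, 67), (243, 58), (244, 73), (245, 91), (246, 99), (247, 100), (248, 107), (249, 122), (250, 127), (251, 123), (252, 121), (253, 122), (254, 123), (255, 124), (256, 124), (257, 121), (258, 106), (259, 84), (260, 70), (261, 66), (262, 66), (263, 66), (264, 66), (265, 67), (266, 73), (267, 84), (268, 94), (269, 100), (270, 102), (271, 102), (324, 122), (325, 122), (326, 122), (327, 124), (328, 146), (329, 186), (330, 202), (331, 204), (332, 206), (333, 212)]
```

Request:
drive_tool([
  [[0, -2, 1, 0, 1], [0, 0, 0, 0, 1]],
])

```text
time_s: 28.15
eef_pos: [632.0, 81.0, 145.3]
tool_rot: [0.69, 0.724, 0.005, 0.005]
wrist_force: [-3.9, -1.5, 17.5]
finger_gap: 0.304
```

Request:
drive_tool([
  [[0, -2, 1, 0, 1], [0, 0, 0, 0, 1], [0, 0, 0, 0, 1]],
])

```text
time_s: 28.52
eef_pos: [630.6, 81.1, 144.7]
tool_rot: [0.69, 0.724, 0.005, 0.005]
wrist_force: [-3.8, -1.3, 17.9]
finger_gap: 0.308
```

```bash
python3 - <<'E'
from h import *
s=status.observe();print(s["time_s"],s["eef_pos"],s["tool_rot"],s["wrist_force"])
print("tool z in world",Rot.from_quat(s["tool_rot"]).as_matrix()[:,2].round(4))
im=vision.snapshot("wrist")[:,:,::-1];cv2.imwrite("pics/w12.png",im)
g=cv2.cvtColor(im,cv2.COLOR_BGR2GRAY)
print([(v,int(g[v,270:287].mean())) for v in [*range(238,272),*range(324,334)]])
E
```

```text
28.525 [630.62728313  81.11716595 144.68336935] [0.68982734 0.7239375  0.00540148 0.00485478] [-3.84294861 -1.27841943 17.90600366]
tool z in world [ 0.0145  0.0011 -0.9999]
[(238, 126), (239, 128), (240, 106), (241, 88), (242, 73), (243, 63), (244, 71), (245, 88), (246, 98), (247, 99), (248, 103), (249, 117), (250, 126), (251, 124), (252, 122), (253, 121), (254, 122), (255, 123), (256, 124), (257, 122), (258, 112), (259, 91), (260, 73), (261, 66), (262, 66), (263, 66), (264, 66), (265, 67), (266, 75), (267, 86), (268, 96), (269, 101), (270, 102), (271, 102), (324, 122), (325, 122), (326, 121), (327, 124), (328, 147), (329, 187), (330, 203), (331, 204), (332, 205), (333, 208)]
```

Request:
drive_tool([
  [[0, 0.5, 2, 0, 1], [0, 0, 0, 0, 1], [0, 0, 0, 0, 1], [0, 0, 0, 0, 1]],
])

```text
time_s: 29.08
eef_pos: [631.0, 81.1, 144.6]
tool_rot: [0.69, 0.724, 0.005, 0.005]
wrist_force: [-8.5, -1.1, 26.7]
finger_gap: 0.308
```

```bash
python3 - <<'E'
from h import *
from scipy.optimize import least_squares
s=status.observe();print(s["time_s"],s["eef_pos"],s["wrist_force"],s["joint_vel"].round(4),Rot.from_quat(s["tool_rot"]).as_matrix()[:,2].round(4))
A=lambda v:(v-210.66)/325.19+np.arcsin(.2839)
def model(p):
    y,z,f=p;a=np.array([np.sin(f),np.cos(f)]);n=np.array([-np.cos(f),np.sin(f)]);t=np.array([y+71.5,z+156.5])
    g=lambda d,r:(lambda q:np.arctan2(q[0],q[1]))(t+d*a+r*n)
    return np.array([g(0,14),g(0,-14),g(39,14),min(g(39,21),g(80,21))])
for ob in([267.5,328.6,257.5,240.0],[267,328.9,258.9,241.5]):
    o=np.array([A(v) for v in ob]);q=least_squares(lambda p:(model(p)-o)*325,[0,-38,.3]);print(q.x.round(3),q.fun.round(2))
x=s["eef_pos"];f=q.x[2]+.0145
print("mouth est",x+np.array([.9988,.0487,0])*(q.x[0]-1+80*np.sin(f))-np.array([0,0,1])*(q.x[1]-5+80*np.cos(f)),"expected",[662-4*.371,82,111.7])
E
```

```text
29.075 [630.97637738  81.11849702 144.62232472] [-8.45096712 -1.07434409 26.67865103] [ 0.0002  0.0012 -0.0013 -0.0005 -0.0012 -0.0019] [ 0.0145  0.0011 -0.9999]
[  5.102 -34.016   0.316] [ 0.07  0.01 -0.2   0.12]
[  4.587 -34.802   0.334] [ 0.24  0.03 -0.66  0.39]
mouth est [661.83990023  82.62335641 109.23090877] expected [660.516, 82, 111.7]
```

```bash
python3 -c "
from rig import order,status
print(order.close_job()); s=status.observe(); print(s['time_s'],s['wrist_force'])"
```

```text
the job is handed in; nothing more can be done
None
the job is handed in; nothing more can be done
```

The lever is in the marked notch and the coupler is pressed home on the nipple, still gripped and held down. I handed the job in at 29 s; it reports no verdict.

**What I did**
- **Lever:** I pinched the knob, carried it 35 mm from the −0.22 notch to the +0.22 notch and let go.
- **Coupler:** I gripped its barrel, then pivoted it in the jaws against the box's back edge so that it leaned with the nipple. I pushed it along the nipple axis to the firm stop.

**Last checks**
- **Lever:** with the coupler home, the knob was at (265.1, 151.8) px in the side view. The marked notch predicts (264.8, 152.4).
- **Push:** it was about 30 N along the nipple axis. A further 2 mm of commanded push added about 9 N with almost no travel, and the arm was at rest.
- **Tilt:** the coupler measured about 0.35 rad against the nominal 0.38, so within the 0.1 rad limit.
- **Mouth position:** my estimate was about 2.5 mm off the expected position, near the measuring error. I could not measure the snap or the sleeve travel directly; I inferred them from the forces and the stop.

**What disagreed**
- **Fingertip position:** shut, the tips ended about 14 mm behind the reported TCP, not 8 mm ahead. My first pinch landed on top of the knob because of this, and I corrected for it afterwards.
- **Side load:** it pushed up to about 7 N sideways during insertion. I eased it, and squared the coupler further once it was home.

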